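# Set up the finishing stand in mirror order

## Task

Move the four hand stamps from the coloured cups of the wooden storage rack into the green finishing stand, one to a pocket, in reverse left-to-right order, because the row prints mirror-wise: the stamp that starts leftmost must end rightmost, the second from the left must end second from the right, and so on. Set each one down gently, upright and fully in its pocket, without dropping it or tipping any over.

Things in the scene. Friction and masses are not known exactly. Their poses are not given: they have to be found in the camera images.
- stamp_red: Loose bookbinder's hand stamp with a red handle: square brass foot 34 x 34 mm, 18 mm high, a thin brass neck, then an upright round handle, straight and 27 mm in diameter from 40 to 80 mm above the underside, domed end, 92 mm high in all, about 0.2 kg, heavy at the foot. Origin: centre of the underside of the foot; z up along the handle. It starts standing in its home cup.
- stamp_blue: Loose bookbinder's hand stamp with a blue handle: square brass foot 34 x 34 mm, 18 mm high, a thin brass neck, then an upright round handle, straight and 27 mm in diameter from 40 to 80 mm above the underside, domed end, 92 mm high in all, about 0.2 kg, heavy at the foot. Origin: centre of the underside of the foot; z up along the handle. It starts standing in its home cup.
- stamp_yellow: Loose bookbinder's hand stamp with a yellow handle: square brass foot 34 x 34 mm, 18 mm high, a thin brass neck, then an upright round handle, straight and 27 mm in diameter from 40 to 80 mm above the underside, domed end, 92 mm high in all, about 0.2 kg, heavy at the foot. Origin: centre of the underside of the foot; z up along the handle. It starts standing in its home cup.
- stamp_white: Loose bookbinder's hand stamp with a white handle: square brass foot 34 x 34 mm, 18 mm high, a thin brass neck, then an upright round handle, straight and 27 mm in diameter from 40 to 80 mm above the underside, domed end, 92 mm high in all, about 0.2 kg, heavy at the foot. Origin: centre of the underside of the foot; z up along the handle. It starts standing in its home cup.
- home_red: Fixed square red cup on the storage rack in which the red stamp stands at the start: 60 x 60 mm outside, 52 mm inside, walls 4 mm, floor 4 mm thick, rim 18 mm above its origin, which is the centre of its underside. The four cups stand in a row along the rack's y axis, 66 mm apart, in an order that differs each time; they stay put.
- home_blue: Fixed square blue cup on the storage rack in which the blue stamp stands at the start: 60 x 60 mm outside, 52 mm inside, walls 4 mm, floor 4 mm thick, rim 18 mm above its origin, which is the centre of its underside. The four cups stand in a row along the rack's y axis, 66 mm apart, in an order that differs each time; they stay put.
- home_yellow: Fixed square yellow cup on the storage rack in which the yellow stamp stands at the start: 60 x 60 mm outside, 52 mm inside, walls 4 mm, floor 4 mm thick, rim 18 mm above its origin, which is the centre of its underside. The four cups stand in a row along the rack's y axis, 66 mm apart, in an order that differs each time; they stay put.
- home_white: Fixed square white cup on the storage rack in which the white stamp stands at the start: 60 x 60 mm outside, 52 mm inside, walls 4 mm, floor 4 mm thick, rim 18 mm above its origin, which is the centre of its underside. The four cups stand in a row along the rack's y axis, 66 mm apart, in an order that differs each time; they stay put.
- storage_rack: Fixed dark wooden plank, 78 x 286 x 12 mm high, that carries the four coloured cups in a row along its y axis (y = +99, +33, -33, -99 mm). Origin: centre of its underside; x across, y along the row (roughly to the robot's left, turned by up to 0.3 rad), z up. It may be on the left or the right of the bench.
- finishing_stand: Fixed green stand, four empty square pockets with dark floors in a row; 64 x 286 x 28 mm high. Pocket centres at x = 0, y = +99, +33, -33, -99 mm; each pocket is 52 x 52 mm, its floor 12 mm and the rim 28 mm above the origin. Origin: centre of the underside; x across, y along the row (roughly to the robot's left, turned by up to 0.3 rad), z up. On the other side of the bench from the rack.

How it is judged:
At the end, for the whole second after the job is handed in: Each stamp stands upright (within 0.12 rad), released and at rest, on the floor of the pocket mirroring its own cup (cup at y along the rack: pocket at -y), its origin within 12.5 mm of the pocket centre in the stand's x and y, 8 to 16 mm above the stand's origin (((y of home_red in the frame of storage_rack between 0.079 and 0.119 m and y of stamp_red in the frame of finishing_stand between -0.1115 and -0.0865 m) or (y of home_red in the frame of storage_rack between 0.013 and 0.053 m and y of stamp_red in the frame of finishing_stand between -0.0455 and -0.0205 m) or (y of home_red in the frame of storage_rack between -0.053 and -0.013 m and y of stamp_red in the frame of finishing_stand between 0.0205 and 0.0455 m) or (y of home_red in the frame of storage_rack between -0.119 and -0.079 m and y of stamp_red in the frame of finishing_stand between 0.0865 and 0.1115 m)) and x of stamp_red in the frame of finishing_stand between -0.0125 and 0.0125 m and z of stamp_red in the frame of finishing_stand between 0.008 and 0.016 m and angle between each of stamp_red, stamp_blue, stamp_yellow, stamp_white's own z axis and vertical below 0.12 rad and linear speed of each of stamp_red, stamp_blue, stamp_yellow, stamp_white below 0.02 m/s and ((y of home_blue in the frame of storage_rack between 0.079 and 0.119 m and y of stamp_blue in the frame of finishing_stand between -0.1115 and -0.0865 m) or (y of home_blue in the frame of storage_rack between 0.013 and 0.053 m and y of stamp_blue in the frame of finishing_stand between -0.0455 and -0.0205 m) or (y of home_blue in the frame of storage_rack between -0.053 and -0.013 m and y of stamp_blue in the frame of finishing_stand between 0.0205 and 0.0455 m) or (y of home_blue in the frame of storage_rack between -0.119 and -0.079 m and y of stamp_blue in the frame of finishing_stand between 0.0865 and 0.1115 m)) and x of stamp_blue in the frame of finishing_stand between -0.0125 and 0.0125 m and z of stamp_blue in the frame of finishing_stand between 0.008 and 0.016 m and ((y of home_yellow in the frame of storage_rack between 0.079 and 0.119 m and y of stamp_yellow in the frame of finishing_stand between -0.1115 and -0.0865 m) or (y of home_yellow in the frame of storage_rack between 0.013 and 0.053 m and y of stamp_yellow in the frame of finishing_stand between -0.0455 and -0.0205 m) or (y of home_yellow in the frame of storage_rack between -0.053 and -0.013 m and y of stamp_yellow in the frame of finishing_stand between 0.0205 and 0.0455 m) or (y of home_yellow in the frame of storage_rack between -0.119 and -0.079 m and y of stamp_yellow in the frame of finishing_stand between 0.0865 and 0.1115 m)) and x of stamp_yellow in the frame of finishing_stand between -0.0125 and 0.0125 m and z of stamp_yellow in the frame of finishing_stand between 0.008 and 0.016 m and ((y of home_white in the frame of storage_rack between 0.079 and 0.119 m and y of stamp_white in the frame of finishing_stand between -0.1115 and -0.0865 m) or (y of home_white in the frame of storage_rack between 0.013 and 0.053 m and y of stamp_white in the frame of finishing_stand between -0.0455 and -0.0205 m) or (y of home_white in the frame of storage_rack between -0.053 and -0.013 m and y of stamp_white in the frame of finishing_stand between 0.0205 and 0.0455 m) or (y of home_white in the frame of storage_rack between -0.119 and -0.079 m and y of stamp_white in the frame of finishing_stand between 0.0865 and 0.1115 m)) and x of stamp_white in the frame of finishing_stand between -0.0125 and 0.0125 m and z of stamp_white in the frame of finishing_stand between 0.008 and 0.016 m); the robot touches nothing.
It fails at once if a stamp is tipped over (angle between any of stamp_red, stamp_blue, stamp_yellow, stamp_white's own z axis and vertical above 0.7 rad).
It fails at once if a stamp is dropped or slammed into the stand (over 0.5 m/s in the last 20 mm) ((z of stamp_red in the frame of finishing_stand below 0.032 m and x of stamp_red in the frame of finishing_stand between -0.045 and 0.045 m and y of stamp_red in the frame of finishing_stand between -0.15 and 0.15 m and linear speed of stamp_red above 0.5 m/s) or (z of stamp_blue in the frame of finishing_stand below 0.032 m and x of stamp_blue in the frame of finishing_stand between -0.045 and 0.045 m and y of stamp_blue in the frame of finishing_stand between -0.15 and 0.15 m and linear speed of stamp_blue above 0.5 m/s) or (z of stamp_yellow in the frame of finishing_stand below 0.032 m and x of stamp_yellow in the frame of finishing_stand between -0.045 and 0.045 m and y of stamp_yellow in the frame of finishing_stand between -0.15 and 0.15 m and linear speed of stamp_yellow above 0.5 m/s) or (z of stamp_white in the frame of finishing_stand below 0.032 m and x of stamp_white in the frame of finishing_stand between -0.045 and 0.045 m and y of stamp_white in the frame of finishing_stand between -0.15 and 0.15 m and linear speed of stamp_white above 0.5 m/s)).
It also fails if it takes over 109 s, if anything falls off the work surface, if the arm or the gripper's body presses on something with over 40 N, if the wrist force passes 120 N, or if a joint passes its speed limit or range.

## Robot

A 6-joint arm with a two-finger parallel gripper is mounted at the origin on the work surface. World frame = base frame: x ahead of the robot, y to its left, z up, the work surface at z = 0. Lengths are in m, angles in rad, forces in N, time in s.
With the tool pointing down it reaches from about 0.325 to 0.9 m from the base axis. Payload 6.1 kg.
Tool frame: the origin (TCP) lies at the very end of the fingers, on their centre line; the grasp point (between the pads) lies 19 mm behind it (r.tcp_to_grasp is the distance from the TCP to the grasp point, in m); z points along the fingers, y is the line along which they close (so a half turn about z gives the same grasp; the last joint's range is limited). The gripper opens to 87 mm and grips with 3 to 60 N. Pads are 19 mm wide; open, the fingers measure 117 mm over their backs; the gripper's body (75 mm by 190 mm) begins 51 mm behind the grasp point.
Start: joints at [1.116, 0.22, 1.526, -0, 1.395, -0.126], TCP at [0.202, 0.592, 0.187] pointing down, gripper open.
Joint ranges: [-2.98, 2.98], [-0.91, 2.08], [0.09, 2.57], [-1.24, 4.39], [0.2, 2.65], [-2.68, 2.68]. Speed limits (rad/s): [2.57, 2.57, 3.01, 3.14, 3.14, 3.14].

## Interface

Orientations are given as a unit quaternion [x, y, z, w].
In Python, from cell import r gives the robot as it stands.
- The arm moves only by the tool servo_tool, never from a script. Its argument "moves" is a list of rows, each an object with "travel": the shift along the tool's x, y, z in cm, a list of three; "rot": the turn, a rotation vector about the tool's x, y, z in degrees, a list of three; "gripper": the finger opening in cm, from 0 to 8.7. In form: [{"travel": [tx, ty, tz], "rot": [rx, ry, rz], "gripper": gripper}, ...]. A call has exactly 5 rows; each row is the pose to reach, as a shift and turn from the pose commanded when the call began, along the tool's axes at that moment; what a row does not reach only later rows make up. A row lasts 1/12 s, in which the tool goes at most 41.7 mm and 7.16 degrees, less where a joint would pass 70% of its speed; a pose out of reach is approached as far as the arm can. A call with a gripper value outside its range is refused whole. The fingers move at their own pace and stop on an object; the grip force is fixed at half the most. Time passes only in rows, so rows that repeat a pose let the fingers close, or fill a call up. It gives the time, the measured TCP pose, the force, the opening and the grip force at its end, in the units of the state.
- r.read_state(): the state, without advancing time (a new reading comes with each control period).
- r.read_camera(name): name is "scene" or "top" or "wrist"; returns the picture (384x512x3 uint8, red, green, blue); there is no depth.
- r.camera_params(name): a dict with "intrinsics" (3x3 intrinsics, pixels), "T" (4x4, takes a point from camera to world coordinates). Camera axes: x right, y down, z forward; pixel columns grow to the right and rows downward; lengths in m; the calibration is good to about 2 mm. The wrist camera is an equidistant fisheye: a pixel r from the principal point sees the ray r / f radians off the axis. A picture is of the moment at which its call begins: read the wrist's pose just before it. camera_params takes no time and is no camera call; for the wrist camera it gives the pose at the moment of the call.
- r.close_job(): hands the job in; it is judged then, once.
The state is a dict: "time": time; "q": joint angles; "joint_vel": joint speeds; "effort": joint torques, N m; "position": TCP position; "eef_rot": TCP orientation; "force": force on the tool from outside, world axes, zero at the start; "moment": the same for the moment, N m; "grip_width": finger opening in m; "grip_force": force on a finger pad.
Only numpy, scipy, OpenCV 4.12 (cv2) and the standard library are available. Lean on these libraries where they do the work, as an engineer would, in place of code of your own. Each camera call takes 0.05 s, during which the arm holds its last target. There are 200 camera calls.

## Working session

There is one attempt and no reset: what is moved stays moved. The work goes in short steps, Python scripts to look and compute and a tool call to move; the robot and the scene stay as the last step left them, time stands still between calls to the robot, and variables do not carry over. Pictures are saved under pics/ and viewed, at most 14 in all, crops included, and the job is handed in when it is done.

Besides the shell and the picture viewer there is one more tool, called after "Emit:" as name(argument=value, ...), one argument or row to a line, values as JSON. servo_tool: Moves the arm, as the interface text tells. Its arguments: {"type":"object","properties":{"moves":{"type":"array","items":{"type":"object","properties":{"travel":{"type":"array","items":{"type":"number"}},"rot":{"type":"array","items":{"type":"number"}},"gripper":{"type":"number"}}}}},"required":["moves"]}

```bash
mkdir -p pics
python3 - <<'E'
from cell import r
import cv2,numpy as np
s=r.read_state(); print(s)
np.set_printoptions(precision=4,suppress=True)
ims=[]
for n in ("scene","top"):
    im=r.read_camera(n); p=r.camera_params(n); print(n,p["intrinsics"],p["T"])
    cv2.imwrite(f"pics/{n}0.png",im[:,:,::-1])
p=r.camera_params("wrist");print(p["intrinsics"],p["T"])
E
```

```text
{'time': 0.0, 'q': array([ 1.11587221e+00,  2.21216334e-01,  1.52757932e+00, -4.91477941e-05,
        1.39469105e+00, -1.26114598e-01]), 'joint_vel': array([ 0.00078676,  0.00040789,  0.00011054,  0.00079695, -0.00367703,
       -0.00137871]), 'effort': array([-1.40776120e-05, -4.94607460e+01, -3.87389231e+01,  6.99878857e-02,
        5.69444359e-02, -1.81971473e-04]), 'position': array([0.2015552 , 0.59089907, 0.1857602 ]), 'eef_rot': array([ 1.63660803e-01,  9.86516216e-01, -9.14270568e-04, -2.48099488e-04]), 'force': array([ 0.39160869, -0.69723674, -0.23803843]), 'moment': array([ 0.00659684, -0.01166539, -0.01831536]), 'grip_force': 0.0, 'grip_width': 0.08686245459561026}
scene [[431.8559   0.     250.589 ]
 [  0.     431.8559 189.6295]
 [  0.       0.       1.    ]] [[ 0.8413  0.3237 -0.433   0.9626]
 [ 0.5406 -0.5042  0.6734 -0.6634]
 [-0.0004 -0.8006 -0.5992  0.6325]
 [ 0.      0.      0.      1.    ]]
top [[368.2446   0.     246.2165]
 [  0.     368.2446 193.0966]
 [  0.       0.       1.    ]] [[ 0.0001 -0.9972  0.0742  0.4919]
 [-1.      0.0003  0.0048  0.007 ]
 [-0.0048 -0.0742 -0.9972  0.8945]
 [ 0.      0.      0.      1.    ]]
[[297.3186   0.     254.9076]
 [  0.     297.3186 191.3139]
 [  0.       0.       1.    ]] [[ 0.3227  0.9131  0.2494  0.1326]
 [ 0.9465 -0.3109 -0.0865  0.6152]
 [-0.0015  0.264  -0.9645  0.3834]
 [ 0.      0.      0.      1.    ]]
```

View pics/top0.png

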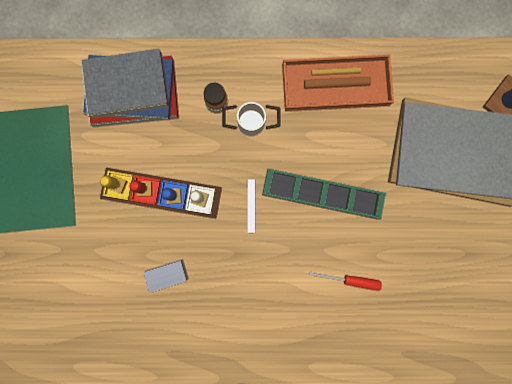

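View pics/scene0.png

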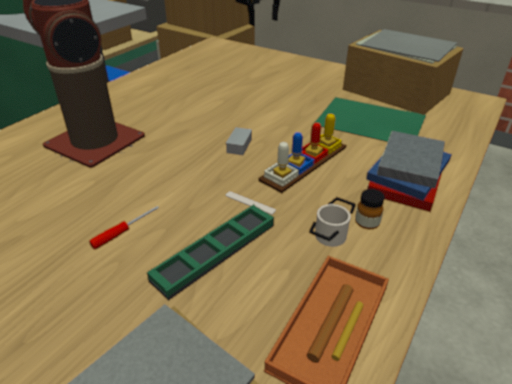

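The top view shows the cups left to right as yellow (116,183), red (142,187), blue (171,193) and white (199,198), with the stand from (264,170) to (385,217). The scene view confirms that order. I'll measure with colour masks in both views.

```bash
cat > h.py <<'E'
import cv2,numpy as np
from scipy.spatial.transform import Rotation as R
np.set_printoptions(precision=4,suppress=True)
def ray(p,uv,fish=False):
    K=p["intrinsics"];T=p["T"];x=(uv[0]-K[0,2])/K[0,0];y=(uv[1]-K[1,2])/K[1,1]
    if fish:
        a=np.hypot(x,y);s=np.sin(a)/max(a,1e-9);d=np.array([x*s,y*s,np.cos(a)])
    else: d=np.array([x,y,1.])
    d=T[:3,:3]@d
    return T[:3,3],d/np.linalg.norm(d)
def onz(p,uv,z,fish=False):
    o,d=ray(p,uv,fish);return o+d*(z-o[2])/d[2]
def tri(rays):
    A=0;b=0
    for o,d in rays:
        M=np.eye(3)-np.outer(d,d);A=A+M;b=b+M@o
    x=np.linalg.solve(A,b)
    return x,max(np.linalg.norm((np.eye(3)-np.outer(d,d))@(x-o)) for o,d in rays)
def hsv(im): return cv2.cvtColor(im,cv2.COLOR_RGB2HSV)
def mask(H,name):
    lo,hi={'red':((0,170,90),(6,255,255)),'blue':((105,130,50),(125,255,255)),'yellow':((24,170,100),(32,255,255)),
      'white':((0,0,185),(180,40,255)),'green':((65,90,30),(90,255,160))}[name]
    return cv2.inRange(H,np.array(lo),np.array(hi))
def blobs(m,amin=30):
    n,l,s,c=cv2.connectedComponentsWithStats(m)
    return [(s[i].tolist(),c[i].round(1).tolist(),l==i) for i in range(1,n) if s[i][4]>=amin]
E
python3 - <<'E'
from h import *
from cell import r
P={n:r.camera_params(n) for n in("scene","top")}
H={n:hsv(cv2.imread(f"pics/{n}0.png")[:,:,::-1].copy()) for n in P}
roi={"scene":(260,110,350,195),"top":(95,160,225,222)}
for n in P:
    a,b,c,d=roi[n]
    for k in('yellow','red','blue','white'):
        m=mask(H[n],k);z=np.zeros_like(m);z[b:d,a:c]=m[b:d,a:c]
        print(n,k,[(s,c) for s,c,_ in blobs(z,15)])
    for s,c,l in blobs(mask(H[n],'green'),600):
        cn=max(cv2.findContours(l.astype(np.uint8),0,2)[0],key=cv2.contourArea)
        print(n,'green',s,cv2.boxPoints(cv2.minAreaRect(cn)).tolist(),cv2.approxPolyDP(cv2.convexHull(cn),5,True).reshape(-1,2).tolist())
for n,(a,b,c,d),k in(("scene",(140,105,355,300),3.5),("top",(90,150,400,230),2.55)):
    cv2.imwrite(f"pics/c_{n}.png",cv2.resize(cv2.imread(f"pics/{n}0.png")[b:d,a:c],None,fx=k if n=="top" else 3,fy=k if n=="top" else 3,interpolation=2))
E
```

```text
scene yellow [([319, 114, 23, 39, 305], [330.6, 133.9]), ([308, 146, 13, 6, 31], [314.1, 149.2]), ([290, 157, 13, 6, 38], [296.1, 159.6]), ([275, 168, 15, 6, 44], [282.2, 170.5])]
scene red [([312, 123, 9, 20, 131], [315.7, 131.9]), ([303, 144, 6, 10, 16], [304.7, 148.3]), ([314, 149, 14, 14, 73], [321.2, 155.3])]
scene blue [([293, 133, 9, 20, 149], [297.0, 142.7]), ([289, 155, 25, 19, 135], [304.7, 164.3])]
scene white []
scene green [0, 36, 58, 92, 3766] [[-2.786071569778922e-15, 36.0], [57.0, 36.0], [57.0, 127.0], [0.0, 127.0]] [[0, 36], [42, 48], [57, 99], [2, 127]]
scene green [317, 98, 108, 43, 2541] [[315.68206787109375, 127.06062316894531], [321.641845703125, 95.13312530517578], [424.49786376953125, 114.33293151855469], [418.5380859375, 146.26043701171875]] [[317, 120], [336, 98], [424, 116], [416, 134], [387, 140]]
scene green [148, 206, 125, 91, 2416] [[146.12448120117188, 273.3358459472656], [258.116943359375, 196.70941162109375], [275.6546936035156, 222.34149169921875], [163.6622314453125, 298.9679260253906]] [[272, 217], [270, 226], [168, 296], [149, 277], [252, 206]]
top yellow [([103, 174, 29, 26, 193], [120.5, 189.3]), ([103, 178, 5, 5, 20], [105.0, 180.3])]
top red [([130, 175, 31, 30, 534], [144.3, 189.6])]
top blue [([158, 180, 29, 29, 445], [171.3, 193.6])]
top white [([186, 185, 29, 29, 372], [200.8, 199.9]), ([191, 192, 8, 8, 46], [194.7, 195.6])]
top green [0, 106, 75, 127, 8554] [[-7.999500751495361, 110.40785217285156], [66.71659088134766, 105.49232482910156], [74.72039031982422, 227.1499786376953], [0.00429534912109375, 232.0655059814453]] [[66, 106], [74, 224], [0, 232], [0, 112]]
top green [263, 169, 122, 50, 899] [[262.3819885253906, 194.32040405273438], [267.6978454589844, 168.62713623046875], [385.1858825683594, 192.93499755859375], [379.8700256347656, 218.62826538085938]] [[268, 169], [384, 193], [380, 218], [263, 194]]
```

View pics/c_scene.png

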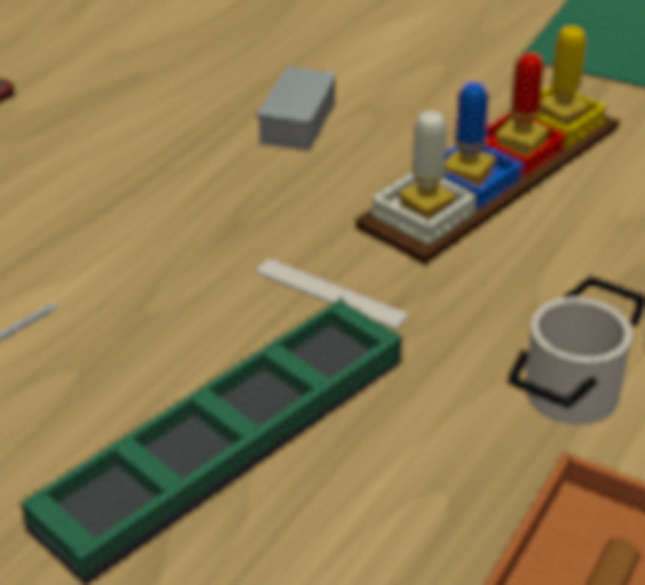

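View pics/c_top.png

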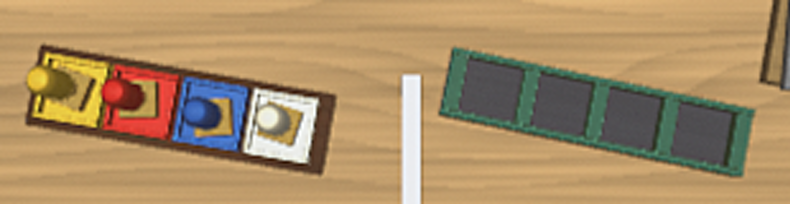

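Knob centres are at about (107,182), (138,186), (168,194) and (196,197) in the top view, and (331,118), (316,128), (298,137) and (283,147) in the scene view. The stand's rim corners show clearly in both, so I can triangulate them.

Run:
```python
from h import *
from cell import r
P={n:r.camera_params(n) for n in("scene","top")}
def t(a,b): return tri([ray(P["top"],a),ray(P["scene"],b)])
for n,a,b in(("yellow",(106.9,182.2),(330.7,118.3)),("red",(137.8,186.5),(316.3,127.7)),("blue",(168.4,193.9),(297.7,137.3)),("white",(195.9,197.1),(283.3,146.7))): print(n,*t(a,b))
C=[t(a,b) for a,b in(((268,169),(273,218)),((384.5,193),(168,294)),((380,218),(148.5,275)),((263,194),(253,206)))]
for c in C: print(c)
C=[onz(P["top"],p,.028) for p in((268,169),(384.5,193),(380,218),(263,194))];print(C)
c=np.mean(C,0);d=(C[0]+C[3]-C[1]-C[2]);d/=np.linalg.norm(d);yaw=np.arctan2(-d[0],d[1]);print('stand',c,d,np.degrees(yaw))
for k in(99,33,-33,-99):print(c+d*k/1000)
print(R.from_quat(r.read_state()["eef_rot"]).as_matrix())
```

```text
yellow [0.5794 0.318  0.0952] 0.004700076245113604
red [0.5699 0.25   0.0957] 0.004755810431668091
blue [0.5529 0.1824 0.0953] 0.0038009512290233484
white [0.5458 0.1222 0.0967] 0.003797710414410451
(array([ 0.6163, -0.0395,  0.0226]), np.float64(0.002317954388021961))
(array([ 0.5595, -0.3168,  0.0169]), np.float64(0.0028485398109910198))
(array([ 0.5   , -0.3036,  0.0191]), np.float64(0.0028466735313135354))
(array([ 0.5568, -0.0272,  0.0217]), np.float64(0.002605312488617918))
[array([ 0.6136, -0.0405,  0.028 ]), array([ 0.5565, -0.3145,  0.028 ]), array([ 0.4977, -0.3024,  0.028 ]), array([ 0.5542, -0.0284,  0.028 ])]
stand [ 0.5555 -0.1714  0.028 ] [0.203  0.9792 0.    ] -11.71068489418355
[ 0.5756 -0.0745  0.028 ]
[ 0.5622 -0.1391  0.028 ]
[ 0.5488 -0.2038  0.028 ]
[ 0.5354 -0.2684  0.028 ]
[[-0.9464  0.3229 -0.0007]
 [ 0.3229  0.9464 -0.0015]
 [ 0.0002 -0.0017 -1.    ]]
```

Emit:
servo_tool(
  moves=[
    {"travel":[-3.2,-2.2,0],"rot":[0,0,5.5]},
    {"travel":[-6.4,-4.4,0],"rot":[0,0,11]},
    {"travel":[-9.6,-6.6,0],"rot":[0,0,16.5]},
    {"travel":[-12.8,-8.8,0],"rot":[0,0,22]},
    {"travel":[-16,-11,0],"rot":[0,0,27.3]},
  ],
)

```text
invalid input
```

```bash
cat >> h.py <<'E'
def go(r,x,y,z,yaw=-10.7):
    "cm/deg to take in tool axes from the measured pose to the target (y_tool at heading yaw, z down)"
    s=r.read_state();A=R.from_quat(s["eef_rot"])
    t=np.radians(yaw);Y=np.array([np.cos(t),np.sin(t),0]);Z=np.array([0,0,-1.]);B=R.from_matrix(np.column_stack([np.cross(Y,Z),Y,Z]))
    print("t",round(s["time"],2),"pos",s["position"],"w",round(s["grip_width"],4),"gf",s["grip_force"],"travel",(A.inv().apply(np.array([x,y,z])-s["position"])*100).round(2),"rot",np.degrees((A.inv()*B).as_rotvec()).round(2))
E
python3 -c "
from h import *
from cell import r
go(r,.5458,.1222,.187)"
```

```text
t 0.1 pos [0.2016 0.591  0.1859] w 0.0871 gf 0.0 travel [-47.72 -33.25  -0.07] rot [-0.09  0.06 81.86]
```

Rows probably need the gripper value as well.

Emit:
servo_tool(
  moves=[
    {"travel":[-3.2,-2.2,0],"rot":[0,0,5.5],"gripper":8.7},
    {"travel":[-6.4,-4.4,0],"rot":[0,0,11],"gripper":8.7},
    {"travel":[-9.6,-6.6,0],"rot":[0,0,16.5],"gripper":8.7},
    {"travel":[-12.8,-8.8,0],"rot":[0,0,22],"gripper":8.7},
    {"travel":[-16,-11,0],"rot":[0,0,27.3],"gripper":8.7},
  ],
)

```text
time: 0.52
position: [0.318, 0.434, 0.1863]
eef_rot: [0.394, 0.919, -0.0, -0.0]
force: [0.8, 0.0, 0.7]
grip_width: 0.0871
grip_force: 0.0
```

```bash
python3 -c "
from h import *
from cell import r
go(r,.5458,.1222,.187)"
```

```text
t 0.52 pos [0.318  0.434  0.1863] w 0.0871 gf 0.0 travel [-38.29  -5.03  -0.06] rot [-0.04  0.03 54.33]
```

Emit:
servo_tool(
  moves=[
    {"travel":[-3.8,-0.5,0],"rot":[0,0,5.4],"gripper":8.7},
    {"travel":[-7.6,-1,0],"rot":[0,0,10.8],"gripper":8.7},
    {"travel":[-11.4,-1.5,0],"rot":[0,0,16.2],"gripper":8.7},
    {"travel":[-15.2,-2,0],"rot":[0,0,21.7],"gripper":8.7},
    {"travel":[-19.1,-2.5,0],"rot":[0,0,27.2],"gripper":8.7},
  ],
)

```text
time: 0.93
position: [0.4325, 0.279, 0.1866]
eef_rot: [0.599, 0.801, -0.0, -0.0]
force: [0.9, -0.3, 1.1]
grip_width: 0.087
grip_force: 0.0
```

```bash
python3 -c "
from h import *
from cell import r
go(r,.5458,.1222,.187)"
```

```text
t 0.93 pos [0.4325 0.279  0.1866] w 0.087 gf 0.0 travel [-18.25   6.44  -0.04] rot [-0.02  0.   27.1 ]
```

Emit:
servo_tool(
  moves=[
    {"travel":[-3.8,1.3,0],"rot":[0,0,5.4],"gripper":8.7},
    {"travel":[-7.6,2.6,0],"rot":[0,0,10.8],"gripper":8.7},
    {"travel":[-11.4,3.9,0],"rot":[0,0,16.2],"gripper":8.7},
    {"travel":[-15,5.2,0],"rot":[0,0,21.7],"gripper":8.7},
    {"travel":[-18.2,6.4,0],"rot":[0,0,27.1],"gripper":8.7},
  ],
)

```text
time: 1.35
position: [0.5463, 0.1224, 0.1865]
eef_rot: [0.77, 0.638, -0.0, -0.0]
force: [0.9, 0.9, 1.2]
grip_width: 0.0869
grip_force: 0.0
```

```bash
python3 -c "
from h import *
from cell import r
import pickle
go(r,.5458,.1222,.187)
p=r.camera_params('wrist');im=r.read_camera('wrist');pickle.dump(p,open('w1.pkl','wb'))
cv2.imwrite('pics/w1.png',im[:,:,::-1]);print(p['T'])"
```

```text
t 1.35 pos [0.5463 0.1224 0.1865] w 0.0869 gf 0.0 travel [-0.03 -0.05 -0.05] rot [-0.02  0.02 -0.06]
[[ 0.9825 -0.1798 -0.0496  0.5591]
 [-0.1865 -0.9475 -0.2596  0.1939]
 [-0.0003  0.2643 -0.9644  0.384 ]
 [ 0.      0.      0.      1.    ]]
```

View pics/w1.png

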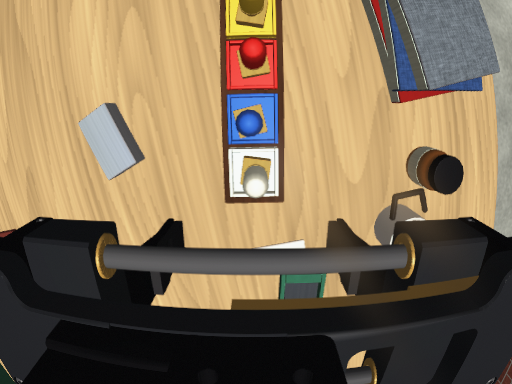

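The white knob is at (256,182), blue at (249,123) and red at (252,53). The fingers straddle the row correctly.

Run:
```python
from h import *
import pickle
from cell import r
p=pickle.load(open('w1.pkl','rb'));P=r.camera_params("top");S=r.camera_params("scene")
for n,a,b,c in(("red",(137.8,186.5),(252,53),(316.3,127.7)),("blue",(168.4,193.9),(249,123),(297.7,137.3)),("white",(195.9,197.1),(256,182),(283.3,146.7))):
    print(n,onz(p,b,.095,True),onz(P,a,.095),onz(S,c,.095),*tri([ray(P,a),ray(p,b,True)]))
# cup corners white/rack end in the wrist view on z=.030
for uv in((230,148),(277,147),(278,197),(231,198)):print(onz(p,uv,.030,True))
```

```text
red [0.567  0.2513 0.095 ] [0.5659 0.2475 0.095 ] [0.5727 0.2553 0.095 ] [0.5683 0.2573 0.0636] 0.0005368194348494031
blue [0.5513 0.1843 0.095 ] [0.5497 0.1804 0.095 ] [0.5554 0.1858 0.095 ] [0.5509 0.1838 0.0793] 5.8363835265265173e-05
white [0.5471 0.1254 0.095 ] [0.5427 0.1204 0.095 ] [0.5473 0.1274 0.095 ] [0.545  0.1222 0.0797] 0.0014452767508608734
[0.5216 0.157  0.03  ]
[0.5771 0.1477 0.03  ]
[0.5677 0.0861 0.03  ]
[0.51   0.0957 0.03  ]
```

Emit:
servo_tool(
  moves=[
    {"travel":[0.2,0.1,2.8],"rot":[0,0,0],"gripper":8.7},
    {"travel":[0.2,0.1,5.6],"rot":[0,0,0],"gripper":8.7},
    {"travel":[0.2,0.1,8.4],"rot":[0,0,0],"gripper":8.7},
    {"travel":[0.2,0.1,11.2],"rot":[0,0,0],"gripper":8.7},
    {"travel":[0.2,0.1,12.8],"rot":[0,0,0],"gripper":8.7},
  ],
)

```text
time: 1.82
position: [0.5441, 0.1263, 0.0549]
eef_rot: [0.768, 0.64, -0.002, -0.001]
force: [-0.4, -0.1, -0.4]
grip_width: 0.0867
grip_force: 0.0
```

Emit:
servo_tool(
  moves=[
    {"travel":[0,0,0],"rot":[0,0,0],"gripper":5},
    {"travel":[0,0,0],"rot":[0,0,0],"gripper":4},
    {"travel":[0,0,0],"rot":[0,0,0],"gripper":3},
    {"travel":[0,0,0],"rot":[0,0,0],"gripper":2},
    {"travel":[0,0,0],"rot":[0,0,0],"gripper":1.5},
  ],
)

```text
time: 2.23
position: [0.5483, 0.1267, 0.0607]
eef_rot: [0.768, 0.64, 0.001, 0.001]
force: [0.2, -0.3, -0.2]
grip_width: 0.0615
grip_force: 0.0
```

Emit:
servo_tool(
  moves=[
    {"travel":[0,0,0],"rot":[0,0,0],"gripper":1.5},
    {"travel":[0,0,0],"rot":[0,0,0],"gripper":1.5},
    {"travel":[0,0,0],"rot":[0,0,0],"gripper":1.5},
    {"travel":[0,0,0],"rot":[0,0,0],"gripper":1.5},
    {"travel":[0,0,0],"rot":[0,0,0],"gripper":1.5},
  ],
)

```text
time: 2.65
position: [0.5469, 0.1265, 0.0589]
eef_rot: [0.769, 0.64, 0.0, 0.0]
force: [0.1, -0.5, -0.5]
grip_width: 0.0282
grip_force: 0.0
```

Emit:
servo_tool(
  moves=[
    {"travel":[0,0,0],"rot":[0,0,0],"gripper":1.5},
    {"travel":[0,0,0],"rot":[0,0,0],"gripper":1.5},
    {"travel":[0,0,-0.3],"rot":[0,0,0],"gripper":1.5},
    {"travel":[0,0,-1],"rot":[0,0,0],"gripper":1.5},
    {"travel":[0,0,-2],"rot":[0,0,0],"gripper":1.5},
  ],
)

```text
time: 3.07
position: [0.5457, 0.1264, 0.0783]
eef_rot: [0.768, 0.64, -0.001, -0.001]
force: [0.3, -0.1, -2.3]
grip_width: 0.0241
grip_force: 30.0
```

Emit:
servo_tool(
  moves=[
    {"travel":[0,0,-2],"rot":[0,0,0],"gripper":1.5},
    {"travel":[0,0,-4.5],"rot":[0,0,0],"gripper":1.5},
    {"travel":[0,0,-7],"rot":[0,0,0],"gripper":1.5},
    {"travel":[0,0,-9.5],"rot":[0,0,0],"gripper":1.5},
    {"travel":[0,0,-11],"rot":[0,0,0],"gripper":1.5},
  ],
)

```text
time: 3.48
position: [0.5483, 0.1267, 0.1932]
eef_rot: [0.768, 0.64, 0.002, 0.001]
force: [0.5, -0.8, -1.0]
grip_width: 0.0244
grip_force: 30.0
```

```bash
python3 -c "
from h import *
from cell import r
go(r,.5756,-.0745,.187)
im=r.read_camera('scene')
cv2.imwrite('pics/s2.png',im[:,:,::-1])"
```

```text
t 3.48 pos [0.5483 0.1267 0.1932] w 0.0244 gf 29.99803225044161 travel [-19.29   6.33   0.62] rot [ 0.26 -0.07  0.26]
```

View pics/s2.png

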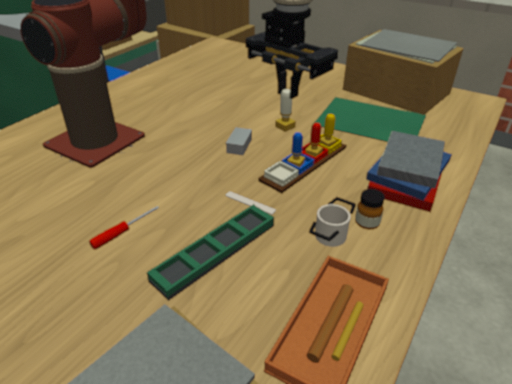

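White is held upright and clear of its cup. I'll go past to over the third pocket, where the wrist camera can see the left pockets.

Emit:
servo_tool(
  moves=[
    {"travel":[-2,0.3,0],"rot":[0,0,0],"gripper":1.5},
    {"travel":[-5,0.9,0],"rot":[0,0,0],"gripper":1.5},
    {"travel":[-9,1.6,0],"rot":[0,0,0],"gripper":1.5},
    {"travel":[-13,2.3,0],"rot":[0,0,0],"gripper":1.5},
    {"travel":[-17,3,0],"rot":[0,0,0],"gripper":1.5},
  ],
)

```text
time: 3.95
position: [0.5451, -0.0474, 0.1888]
eef_rot: [0.768, 0.64, -0.0, 0.0]
force: [1.3, -0.2, -1.7]
grip_width: 0.0242
grip_force: 30.0
```

Emit:
servo_tool(
  moves=[
    {"travel":[-4,0.8,0],"rot":[0,0,0],"gripper":1.5},
    {"travel":[-8,1.6,0],"rot":[0,0,0],"gripper":1.5},
    {"travel":[-11.5,2.3,0],"rot":[0,0,0],"gripper":1.5},
    {"travel":[-14,2.8,0],"rot":[0,0,0],"gripper":1.5},
    {"travel":[-15,3,0],"rot":[0,0,0],"gripper":1.5},
  ],
)

```text
time: 4.37
position: [0.5472, -0.203, 0.1886]
eef_rot: [0.77, 0.639, -0.001, 0.0]
force: [0.4, -0.3, -1.8]
grip_width: 0.0239
grip_force: 30.0
```

```bash
python3 -c "
from h import *
from cell import r
import pickle
go(r,.5756,-.0745,.187)
p=r.camera_params('wrist');im=r.read_camera('wrist');pickle.dump(p,open('w2.pkl','wb'))
cv2.imwrite('pics/w2.png',im[:,:,::-1])"
```

```text
t 4.37 pos [ 0.5472 -0.203   0.1886] w 0.0239 gf 29.99779853504151 travel [13.15  0.42  0.14] rot [-0.01  0.08  0.06]
```

View pics/w2.png

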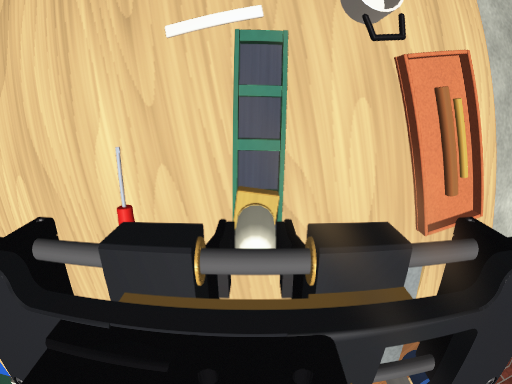

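The stand's left end is at row 31, with dividers near rows 91 and 145, all clear. The held foot is at (258,205).

Run:
```python
from h import *
import pickle
from cell import r
p=pickle.load(open('w2.pkl','rb'))
H=hsv(cv2.imread('pics/w2.png')[:,:,::-1].copy());m=mask(H,'green')
b=max(blobs(m,300),key=lambda b:b[0][4]);l=b[2];print(b[0])
for v in(34,50,65,80,91,110,128,145,165):
    u=np.where(l[v])[0];w=[onz(p,(q,v),.028,True)[:2] for q in(u[0]-.5,u[-1]+.5)]
    print(v,u[0],u[-1],w,np.mean(w,0),np.linalg.norm(w[0]-w[1]))
for u in(250,260,270):
    v=np.where(l[:200,u])[0];g=np.split(v,np.where(np.diff(v)>3)[0]+1)
    print(u,[(x[0],x[-1]) for x in g],[onz(p,(u,e),.028,True)[:2] for x in g for e in(x[0]-.5,x[-1]+.5)])
```

```text
[233, 29, 55, 193, 3143]
34 235 286 [array([ 0.5535, -0.0325]), array([ 0.6146, -0.0436])] [ 0.584  -0.0381] 0.06201174996393143
50 235 286 [array([ 0.5499, -0.0526]), array([ 0.6106, -0.0636])] [ 0.5802 -0.0581] 0.06178348579206633
65 234 286 [array([ 0.5453, -0.0708]), array([ 0.6071, -0.0821])] [ 0.5762 -0.0764] 0.06287202584780971
80 234 286 [array([ 0.5419, -0.0889]), array([ 0.6037, -0.1002])] [ 0.5728 -0.0945] 0.06287952981190524
91 234 286 [array([ 0.5394, -0.102 ]), array([ 0.6013, -0.1134])] [ 0.5703 -0.1077] 0.06295347023541956
110 233 285 [array([ 0.5339, -0.1243]), array([ 0.596 , -0.1358])] [ 0.565  -0.1301] 0.06321060987161113
128 233 284 [array([ 0.5297, -0.1457]), array([ 0.5911, -0.1571])] [ 0.5604 -0.1514] 0.062411490414710474
145 233 284 [array([ 0.5257, -0.1659]), array([ 0.5875, -0.1774])] [ 0.5566 -0.1717] 0.06293530496020393
165 233 283 [array([ 0.5208, -0.1901]), array([ 0.5822, -0.2016])] [ 0.5515 -0.1958] 0.06250483724415279
250 [(np.int64(30), np.int64(43)), (np.int64(85), np.int64(95)), (np.int64(139), np.int64(149))] [array([ 0.5727, -0.0305]), array([ 0.5694, -0.0482]), array([ 0.5601, -0.0981]), array([ 0.5576, -0.1112]), array([ 0.5479, -0.1622]), array([ 0.5454, -0.1753])]
260 [(np.int64(30), np.int64(43)), (np.int64(85), np.int64(96)), (np.int64(139), np.int64(149))] [array([ 0.5844, -0.0327]), array([ 0.5811, -0.0504]), array([ 0.5717, -0.1002]), array([ 0.569 , -0.1145]), array([ 0.5598, -0.1644]), array([ 0.5573, -0.1776])]
270 [(np.int64(31), np.int64(41)), (np.int64(85), np.int64(96)), (np.int64(140), np.int64(150))] [array([ 0.5959, -0.036 ]), array([ 0.5932, -0.0499]), array([ 0.5834, -0.1023]), array([ 0.5807, -0.1166]), array([ 0.5714, -0.1677]), array([ 0.569, -0.181])]
```

Emit:
servo_tool(
  moves=[
    {"travel":[2.5,0.1,0],"rot":[0,0,0],"gripper":1.5},
    {"travel":[6,0.2,0],"rot":[0,0,0],"gripper":1.5},
    {"travel":[10,0.4,0],"rot":[0,0,0],"gripper":1.5},
    {"travel":[12.5,0.5,0],"rot":[0,0,0],"gripper":1.5},
    {"travel":[13.2,0.5,0],"rot":[0,0,0],"gripper":1.5},
  ],
)

```text
time: 4.83
position: [0.5769, -0.0644, 0.1887]
eef_rot: [0.767, 0.642, 0.001, -0.001]
force: [-0.3, 0.7, -1.5]
grip_width: 0.0238
grip_force: 30.0
```

Emit:
servo_tool(
  moves=[
    {"travel":[0,0,1],"rot":[0,0,0],"gripper":1.5},
    {"travel":[0,0,3],"rot":[0,0,0],"gripper":1.5},
    {"travel":[0,0,5.5],"rot":[0,0,0],"gripper":1.5},
    {"travel":[0,0,8],"rot":[0,0,0],"gripper":1.5},
    {"travel":[0,0,9],"rot":[0,0,0],"gripper":1.5},
  ],
)

```text
time: 5.25
position: [0.5735, -0.07, 0.0941]
eef_rot: [0.769, 0.64, -0.002, -0.003]
force: [-1.0, 0.4, -2.6]
grip_width: 0.0243
grip_force: 30.0
```

```bash
python3 -c "
from h import *
from cell import r
go(r,.577,-.074,.055)"
```

```text
t 5.25 pos [ 0.5735 -0.07    0.0941] w 0.0243 gf 29.99886745819822 travel [-0.33  0.45  3.91] rot [-0.37 -0.    0.25]
```

Emit:
servo_tool(
  moves=[
    {"travel":[-0.1,0,0.2],"rot":[0,0,0],"gripper":1.5},
    {"travel":[-0.1,0,0.5],"rot":[0,0,0],"gripper":1.5},
    {"travel":[-0.1,0,0.8],"rot":[0,0,0],"gripper":1.5},
    {"travel":[-0.1,0,1],"rot":[0,0,0],"gripper":1.5},
    {"travel":[-0.1,0,1],"rot":[0,0,0],"gripper":1.5},
  ],
)

```text
time: 5.67
position: [0.5772, -0.0715, 0.0897]
eef_rot: [0.769, 0.64, 0.0, 0.001]
force: [0.4, 0.2, -0.9]
grip_width: 0.0242
grip_force: 30.0
```

```bash
python3 -c "
from h import *
from cell import r
go(r,.577,-.074,.055)"
```

```text
t 5.67 pos [ 0.5772 -0.0715  0.0897] w 0.0242 gf 29.998687638435513 travel [-0.25  0.02  3.47] rot [0.09 0.01 0.25]
```

Emit:
servo_tool(
  moves=[
    {"travel":[-0.2,0,0.8],"rot":[0,0,0],"gripper":1.5},
    {"travel":[-0.2,0,1.7],"rot":[0,0,0],"gripper":1.5},
    {"travel":[-0.2,0,2.3],"rot":[0,0,0],"gripper":1.5},
    {"travel":[-0.2,0,2.8],"rot":[0,0,0],"gripper":1.5},
    {"travel":[-0.2,0,3],"rot":[0,0,0],"gripper":1.5},
  ],
)

```text
time: 6.08
position: [0.5752, -0.0728, 0.0572]
eef_rot: [0.768, 0.64, -0.001, -0.001]
force: [0.7, 0.9, -1.6]
grip_width: 0.0246
grip_force: 30.0
```

Emit:
servo_tool(
  moves=[
    {"travel":[0,0,0],"rot":[0,0,0],"gripper":1.5},
    {"travel":[0,0,0.1],"rot":[0,0,0],"gripper":1.5},
    {"travel":[0,0,0.2],"rot":[0,0,0],"gripper":1.5},
    {"travel":[0,0,0.3],"rot":[0,0,0],"gripper":1.5},
    {"travel":[0,0,0.3],"rot":[0,0,0],"gripper":1.5},
  ],
)

```text
time: 6.5
position: [0.5763, -0.0731, 0.0559]
eef_rot: [0.768, 0.64, 0.0, 0.0]
force: [0.7, -0.2, -1.9]
grip_width: 0.0241
grip_force: 30.0
```

```bash
python3 -c "
from h import *
from cell import r
go(r,.577,-.074,.055)"
```

```text
t 6.5 pos [ 0.5763 -0.0731  0.0559] w 0.0241 gf 29.99860481126234 travel [-0.07  0.09  0.09] rot [0.01 0.   0.26]
```

Emit:
servo_tool(
  moves=[
    {"travel":[0,0,0],"rot":[0,0,0],"gripper":1.5},
    {"travel":[0,0,0.1],"rot":[0,0,0],"gripper":1.5},
    {"travel":[0,0,0.1],"rot":[0,0,0],"gripper":1.5},
    {"travel":[0,0,0.15],"rot":[0,0,0],"gripper":1.5},
    {"travel":[0,0,0.15],"rot":[0,0,0],"gripper":1.5},
  ],
)

```text
time: 6.92
position: [0.5767, -0.0734, 0.0549]
eef_rot: [0.768, 0.64, 0.0, 0.0]
force: [-0.3, -0.7, 1.1]
grip_width: 0.0245
grip_force: 30.0
```

Force z rose from -1.9 to +1.1 N, so the stamp is touching the floor. I'll release it, rise and head for blue.

Emit:
servo_tool(
  moves=[
    {"travel":[0,0,0],"rot":[0,0,0],"gripper":8.7},
    {"travel":[0,0,0],"rot":[0,0,0],"gripper":8.7},
    {"travel":[0,0,0],"rot":[0,0,0],"gripper":8.7},
    {"travel":[0,0,0],"rot":[0,0,0],"gripper":8.7},
    {"travel":[0,0,0],"rot":[0,0,0],"gripper":8.7},
  ],
)

```text
time: 7.33
position: [0.5761, -0.0731, 0.0543]
eef_rot: [0.768, 0.64, -0.0, -0.0]
force: [0.5, -0.2, -0.4]
grip_width: 0.0496
grip_force: 0.0
```

Emit:
servo_tool(
  moves=[
    {"travel":[0,0,-0.5],"rot":[0,0,0],"gripper":8.7},
    {"travel":[0,0,-3],"rot":[0,0,0],"gripper":8.7},
    {"travel":[0,0,-6],"rot":[0,0,0],"gripper":8.7},
    {"travel":[0,0,-9],"rot":[0,0,0],"gripper":8.7},
    {"travel":[0,0,-12],"rot":[0,0,0],"gripper":8.7},
  ],
)

```text
time: 7.75
position: [0.5759, -0.073, 0.1758]
eef_rot: [0.768, 0.64, -0.0, -0.0]
force: [0.7, 0.2, -0.0]
grip_width: 0.0821
grip_force: 0.0
```

```bash
python3 -c "
from h import *
from cell import r
go(r,.552,.185,.187)
im=r.read_camera('scene');cv2.imwrite('pics/s3.png',im[:,:,::-1])"
```

```text
t 7.75 pos [ 0.5759 -0.073   0.1758] w 0.0821 gf 0.0 travel [24.94 -7.02 -1.11] rot [-0.02 -0.    0.26]
```

View pics/s3.png

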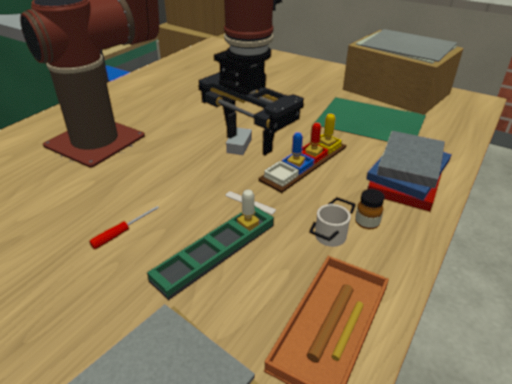

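White stands in the left pocket at (248,207). Next is blue.

Emit:
servo_tool(
  moves=[
    {"travel":[2.5,-0.7,-0.4],"rot":[0,0,0.1],"gripper":8.7},
    {"travel":[6,-1.7,-0.8],"rot":[0,0,0.2],"gripper":8.7},
    {"travel":[10,-2.8,-1.1],"rot":[0,0,0.3],"gripper":8.7},
    {"travel":[14,-3.9,-1.1],"rot":[0,0,0.3],"gripper":8.7},
    {"travel":[18,-5,-1.1],"rot":[0,0,0.3],"gripper":8.7},
  ],
)

```text
time: 8.22
position: [0.5595, 0.1145, 0.1861]
eef_rot: [0.77, 0.637, 0.001, 0.0]
force: [0.8, 0.1, 0.9]
grip_width: 0.0869
grip_force: 0.0
```

Emit:
servo_tool(
  moves=[
    {"travel":[3,-0.8,0],"rot":[0,0,0],"gripper":8.7},
    {"travel":[5,-1.5,0],"rot":[0,0,0],"gripper":8.7},
    {"travel":[6.4,-1.9,0],"rot":[0,0,0],"gripper":8.7},
    {"travel":[6.9,-2,0],"rot":[0,0,0],"gripper":8.7},
    {"travel":[6.9,-2,0],"rot":[0,0,0],"gripper":8.7},
  ],
)

```text
time: 8.63
position: [0.5527, 0.1855, 0.1855]
eef_rot: [0.77, 0.639, 0.0, 0.0]
force: [-0.3, -0.5, -0.9]
grip_width: 0.0869
grip_force: 0.0
```

```bash
python3 -c "
from h import *
from cell import r
import pickle
go(r,.552,.185,.059)
p=r.camera_params('wrist');im=r.read_camera('wrist');pickle.dump(p,open('w3.pkl','wb'));cv2.imwrite('pics/w3.png',im[:,:,::-1])"
```

```text
t 8.63 pos [0.5527 0.1855 0.1855] w 0.0869 gf 0.0 travel [-0.07 -0.06 12.65] rot [ 0.01 -0.    0.08]
```

View pics/w3.png

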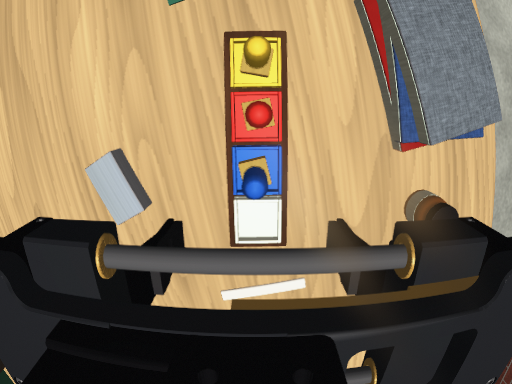

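The blue knob at (255,183) sits where white's did, so it's aligned. Red is at (259,114) and yellow at (257,51).

Emit:
servo_tool(
  moves=[
    {"travel":[0,0,1.5],"rot":[0,0,0],"gripper":8.7},
    {"travel":[0,0,5],"rot":[0,0,0],"gripper":8.7},
    {"travel":[0,0,9],"rot":[0,0,0],"gripper":8.7},
    {"travel":[0,0,12],"rot":[0,0,0],"gripper":7},
    {"travel":[0,0,12.7],"rot":[0,0,0],"gripper":5},
  ],
)

```text
time: 9.1
position: [0.5485, 0.1819, 0.0522]
eef_rot: [0.771, 0.637, -0.004, -0.002]
force: [-0.5, -0.4, -1.0]
grip_width: 0.0798
grip_force: 0.0
```

Emit:
servo_tool(
  moves=[
    {"travel":[0,0,0],"rot":[0,0,0],"gripper":1.5},
    {"travel":[0,0,0],"rot":[0,0,0],"gripper":1.5},
    {"travel":[0,0,0],"rot":[0,0,0],"gripper":1.5},
    {"travel":[0,0,0],"rot":[0,0,0],"gripper":1.5},
    {"travel":[0,0,0],"rot":[0,0,0],"gripper":1.5},
  ],
)

```text
time: 9.52
position: [0.5546, 0.1847, 0.0607]
eef_rot: [0.77, 0.638, 0.002, 0.001]
force: [-0.6, 0.3, 0.2]
grip_width: 0.0483
grip_force: 0.0
```

Emit:
servo_tool(
  moves=[
    {"travel":[0,0,0],"rot":[0,0,0],"gripper":1.5},
    {"travel":[0,0,0],"rot":[0,0,0],"gripper":1.5},
    {"travel":[0,0,0],"rot":[0,0,0],"gripper":1.5},
    {"travel":[0,0,0],"rot":[0,0,0],"gripper":1.5},
    {"travel":[0,0,0],"rot":[0,0,0],"gripper":1.5},
  ],
)

```text
time: 9.93
position: [0.5529, 0.1846, 0.0587]
eef_rot: [0.77, 0.638, 0.0, 0.0]
force: [-0.6, 0.8, 2.4]
grip_width: 0.0244
grip_force: 30.0
```

```bash
python3 -c "
from h import *
from cell import r
import pickle
go(r,.5637,-.1387,.187)
p=pickle.load(open('w3.pkl','rb'))
for a in((255,183),(259,114),(257,51)):print(onz(p,a,.095,True))"
```

```text
t 9.93 pos [0.5529 0.1846 0.0587] w 0.0244 gf 30.007556565105915 travel [-31.56   7.08 -12.84] rot [ 0.01 -0.01 -0.03]
[0.5524 0.1881 0.095 ]
[0.5687 0.2544 0.095 ]
[0.5782 0.3155 0.095 ]
```

Emit:
servo_tool(
  moves=[
    {"travel":[0,0,-0.5],"rot":[0,0,0],"gripper":1.5},
    {"travel":[0,0,-2.5],"rot":[0,0,0],"gripper":1.5},
    {"travel":[0,0,-6],"rot":[0,0,0],"gripper":1.5},
    {"travel":[0,0,-9.5],"rot":[0,0,0],"gripper":1.5},
    {"travel":[-0.5,0.1,-12.5],"rot":[0,0,0],"gripper":1.5},
  ],
)

```text
time: 10.35
position: [0.5526, 0.1799, 0.1849]
eef_rot: [0.77, 0.638, -0.0, -0.0]
force: [0.9, 0.6, -1.6]
grip_width: 0.0242
grip_force: 30.0
```

Emit:
servo_tool(
  moves=[
    {"travel":[-2.5,0.5,0],"rot":[0,0,0],"gripper":1.5},
    {"travel":[-6,1.3,0],"rot":[0,0,0],"gripper":1.5},
    {"travel":[-10,2.2,0],"rot":[0,0,0],"gripper":1.5},
    {"travel":[-14,3.1,0],"rot":[0,0,0],"gripper":1.5},
    {"travel":[-18,4,0],"rot":[0,0,0],"gripper":1.5},
  ],
)

```text
time: 10.77
position: [0.558, -0.0064, 0.183]
eef_rot: [0.77, 0.638, -0.0, -0.0]
force: [2.0, 0.6, -2.4]
grip_width: 0.0242
grip_force: 30.0
```

Emit:
servo_tool(
  moves=[
    {"travel":[-4,0.9,0],"rot":[0,0,0],"gripper":1.5},
    {"travel":[-8,1.8,0],"rot":[0,0,0],"gripper":1.5},
    {"travel":[-11,2.5,0],"rot":[0,0,0],"gripper":1.5},
    {"travel":[-12.6,2.9,0],"rot":[0,0,0],"gripper":1.5},
    {"travel":[-13,3,0],"rot":[0,0,0],"gripper":1.5},
  ],
)

```text
time: 11.18
position: [0.5632, -0.1417, 0.1828]
eef_rot: [0.771, 0.636, -0.001, -0.0]
force: [-1.1, -0.4, -1.7]
grip_width: 0.0244
grip_force: 30.0
```

Emit:
servo_tool(
  moves=[
    {"travel":[0,0,0],"rot":[0,0,0],"gripper":1.5},
    {"travel":[0,0,1],"rot":[0,0,0],"gripper":1.5},
    {"travel":[0,0,2],"rot":[0,0,0],"gripper":1.5},
    {"travel":[0,0,2.7],"rot":[0,0,0],"gripper":1.5},
    {"travel":[0,0,3],"rot":[0,0,0],"gripper":1.5},
  ],
)

```text
time: 11.6
position: [0.5626, -0.1364, 0.1507]
eef_rot: [0.77, 0.639, -0.001, -0.002]
force: [-0.9, -0.1, -3.0]
grip_width: 0.0241
grip_force: 30.0
```

```bash
python3 -c "
from h import *
from cell import r
go(r,.5637,-.1387,.055)"
```

```text
t 11.6 pos [ 0.5626 -0.1364  0.1507] w 0.0241 gf 29.994661957025528 travel [-0.21  0.19  9.57] rot [-0.21 -0.05  0.06]
```

Emit:
servo_tool(
  moves=[
    {"travel":[-0.2,0.1,1.5],"rot":[0,0,0],"gripper":1.5},
    {"travel":[-0.2,0.1,3.5],"rot":[0,0,0],"gripper":1.5},
    {"travel":[-0.2,0.1,5.5],"rot":[0,0,0],"gripper":1.5},
    {"travel":[-0.2,0.1,6.7],"rot":[0,0,0],"gripper":1.5},
    {"travel":[-0.2,0.1,7],"rot":[0,0,0],"gripper":1.5},
  ],
)

```text
time: 12.02
position: [0.5624, -0.1389, 0.0801]
eef_rot: [0.77, 0.638, -0.001, -0.002]
force: [-0.7, 0.2, -3.5]
grip_width: 0.0241
grip_force: 30.0
```

Emit:
servo_tool(
  moves=[
    {"travel":[0,0,0],"rot":[0,0,0],"gripper":1.5},
    {"travel":[0,0,0.5],"rot":[0,0,0],"gripper":1.5},
    {"travel":[0,0,1.1],"rot":[0,0,0],"gripper":1.5},
    {"travel":[0,0,1.7],"rot":[0,0,0],"gripper":1.5},
    {"travel":[0,0,2],"rot":[0,0,0],"gripper":1.5},
  ],
)

```text
time: 12.43
position: [0.5644, -0.1404, 0.0629]
eef_rot: [0.77, 0.638, -0.0, -0.0]
force: [-0.6, -0.5, -3.2]
grip_width: 0.0239
grip_force: 30.0
```

```bash
python3 -c "
from h import *
from cell import r
go(r,.5637,-.1387,.055)"
```

```text
t 12.43 pos [ 0.5644 -0.1404  0.0629] w 0.0239 gf 29.994805343449116 travel [ 0.15 -0.1   0.79] rot [-0.    0.   -0.04]
```

Emit:
servo_tool(
  moves=[
    {"travel":[0.1,0,0.2],"rot":[0,0,0],"gripper":1.5},
    {"travel":[0.1,0,0.4],"rot":[0,0,0],"gripper":1.5},
    {"travel":[0.1,0,0.6],"rot":[0,0,0],"gripper":1.5},
    {"travel":[0.1,0,0.7],"rot":[0,0,0],"gripper":1.5},
    {"travel":[0.1,0,0.7],"rot":[0,0,0],"gripper":1.5},
  ],
)

```text
time: 12.85
position: [0.5646, -0.1394, 0.0561]
eef_rot: [0.77, 0.638, -0.0, -0.0]
force: [0.5, -0.4, -2.4]
grip_width: 0.0244
grip_force: 30.0
```

Emit:
servo_tool(
  moves=[
    {"travel":[0,0,0.05],"rot":[0,0,0],"gripper":1.5},
    {"travel":[0,0,0.1],"rot":[0,0,0],"gripper":1.5},
    {"travel":[0,0,0.1],"rot":[0,0,0],"gripper":1.5},
    {"travel":[0,0,0.1],"rot":[0,0,0],"gripper":1.5},
    {"travel":[0,0,0.1],"rot":[0,0,0],"gripper":1.5},
  ],
)

```text
time: 13.27
position: [0.5648, -0.1395, 0.0554]
eef_rot: [0.77, 0.638, 0.0, 0.0]
force: [0.3, 1.0, -2.4]
grip_width: 0.0242
grip_force: 30.0
```

Emit:
servo_tool(
  moves=[
    {"travel":[0,0,0.05],"rot":[0,0,0],"gripper":1.5},
    {"travel":[0,0,0.1],"rot":[0,0,0],"gripper":1.5},
    {"travel":[0,0,0.15],"rot":[0,0,0],"gripper":1.5},
    {"travel":[0,0,0.15],"rot":[0,0,0],"gripper":1.5},
    {"travel":[0,0,0.15],"rot":[0,0,0],"gripper":1.5},
  ],
)

```text
time: 13.68
position: [0.5652, -0.1395, 0.0547]
eef_rot: [0.77, 0.638, 0.0, 0.0]
force: [-1.9, 2.0, 5.3]
grip_width: 0.0246
grip_force: 30.0
```

Emit:
servo_tool(
  moves=[
    {"travel":[0,0,0],"rot":[0,0,0],"gripper":8.7},
    {"travel":[0,0,0],"rot":[0,0,0],"gripper":8.7},
    {"travel":[0,0,0],"rot":[0,0,0],"gripper":8.7},
    {"travel":[0,0,0],"rot":[0,0,0],"gripper":8.7},
    {"travel":[0,0,0],"rot":[0,0,0],"gripper":8.7},
  ],
)

```text
time: 14.1
position: [0.5646, -0.1394, 0.0536]
eef_rot: [0.77, 0.638, -0.0, -0.0]
force: [-0.6, 0.8, -0.1]
grip_width: 0.0498
grip_force: 0.0
```

Emit:
servo_tool(
  moves=[
    {"travel":[0,0,-0.5],"rot":[0,0,0],"gripper":8.7},
    {"travel":[0,0,-3],"rot":[0,0,0],"gripper":8.7},
    {"travel":[0,0,-6.5],"rot":[0,0,0],"gripper":8.7},
    {"travel":[0,0,-10],"rot":[0,0,0],"gripper":8.7},
    {"travel":[0,0,-13],"rot":[0,0,0],"gripper":8.7},
  ],
)

```text
time: 14.52
position: [0.565, -0.1395, 0.1864]
eef_rot: [0.77, 0.638, 0.0, 0.001]
force: [0.9, -0.1, 0.3]
grip_width: 0.0825
grip_force: 0.0
```

```bash
python3 -c "
from h import *
from cell import r
go(r,.5675,.2515,.187)"
```

```text
t 14.52 pos [ 0.565  -0.1395  0.1864] w 0.0825 gf 0.0 travel [38.47 -7.04 -0.08] rot [ 0.07  0.02 -0.04]
```

Blue is placed with gentle contact. Now red.

Emit:
servo_tool(
  moves=[
    {"travel":[3,-0.5,0],"rot":[0,0,0],"gripper":8.7},
    {"travel":[7,-1.3,0],"rot":[0,0,0],"gripper":8.7},
    {"travel":[11,-2,0],"rot":[0,0,0],"gripper":8.7},
    {"travel":[15,-2.7,0],"rot":[0,0,0],"gripper":8.7},
    {"travel":[19,-3.5,0],"rot":[0,0,0],"gripper":8.7},
  ],
)

```text
time: 14.93
position: [0.5657, 0.0553, 0.1845]
eef_rot: [0.77, 0.638, 0.0, 0.0]
force: [1.0, -0.4, 0.5]
grip_width: 0.087
grip_force: 0.0
```

Emit:
servo_tool(
  moves=[
    {"travel":[4,-0.7,0],"rot":[0,0,0],"gripper":8.7},
    {"travel":[8,-1.4,0],"rot":[0,0,0],"gripper":8.7},
    {"travel":[12,-2.1,0],"rot":[0,0,0],"gripper":8.7},
    {"travel":[16,-2.9,0],"rot":[0,0,0],"gripper":8.7},
    {"travel":[18,-3.3,0],"rot":[0,0,0],"gripper":8.7},
  ],
)

```text
time: 15.35
position: [0.5661, 0.2413, 0.1843]
eef_rot: [0.769, 0.639, 0.001, -0.001]
force: [0.7, -0.4, 0.1]
grip_width: 0.0871
grip_force: 0.0
```

Emit:
servo_tool(
  moves=[
    {"travel":[1,-0.2,0],"rot":[0,0,0],"gripper":8.7},
    {"travel":[1.4,-0.2,0],"rot":[0,0,0],"gripper":8.7},
    {"travel":[1.4,-0.2,0],"rot":[0,0,0],"gripper":8.7},
    {"travel":[1.4,-0.2,0],"rot":[0,0,0],"gripper":8.7},
    {"travel":[1.4,-0.2,0],"rot":[0,0,0],"gripper":8.7},
  ],
)

```text
time: 15.77
position: [0.5679, 0.2492, 0.1839]
eef_rot: [0.771, 0.637, -0.0, 0.0]
force: [-0.5, 0.0, 0.1]
grip_width: 0.087
grip_force: 0.0
```

```bash
python3 -c "
from h import *
from cell import r
import pickle
go(r,.5675,.2515,.059)
p=r.camera_params('wrist');im=r.read_camera('wrist');cv2.imwrite('pics/w4.png',im[:,:,::-1])
m=mask(hsv(im),'red');m[:, :200]=0;m[:,310:]=0
for b in blobs(m,20):print(b[:2])"
```

```text
t 15.77 pos [0.5679 0.2492 0.1839] w 0.087 gf 0.0 travel [ 0.23 -0.08 12.49] rot [ 0.    0.03 -0.15]
([228, 144, 51, 51, 2129], [252.9, 170.5])
```

View pics/w4.png

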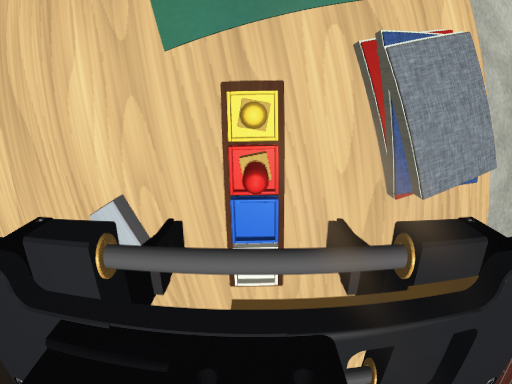

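The red knob is at (256,178), about 4 px further along than the last two, so I'll correct by +0.3 cm and descend.

Emit:
servo_tool(
  moves=[
    {"travel":[0.3,0,1.5],"rot":[0,0,0],"gripper":8.7},
    {"travel":[0.3,0,5],"rot":[0,0,0],"gripper":8.7},
    {"travel":[0.3,0,8.5],"rot":[0,0,0],"gripper":8.7},
    {"travel":[0.3,0,11.5],"rot":[0,0,0],"gripper":7},
    {"travel":[0.3,0,12.5],"rot":[0,0,0],"gripper":5},
  ],
)

```text
time: 16.23
position: [0.5646, 0.2514, 0.0534]
eef_rot: [0.771, 0.637, -0.004, -0.002]
force: [-0.8, -0.1, -0.5]
grip_width: 0.0802
grip_force: 0.0
```

Emit:
servo_tool(
  moves=[
    {"travel":[0,0,0],"rot":[0,0,0],"gripper":1.5},
    {"travel":[0,0,0],"rot":[0,0,0],"gripper":1.5},
    {"travel":[0,0,0],"rot":[0,0,0],"gripper":1.5},
    {"travel":[0,0,0],"rot":[0,0,0],"gripper":1.5},
    {"travel":[0,0,0],"rot":[0,0,0],"gripper":1.5},
  ],
)

```text
time: 16.65
position: [0.5697, 0.2543, 0.0612]
eef_rot: [0.77, 0.638, 0.002, 0.001]
force: [0.1, 0.0, 0.2]
grip_width: 0.0483
grip_force: 0.0
```

Emit:
servo_tool(
  moves=[
    {"travel":[0,0,0],"rot":[0,0,0],"gripper":1.5},
    {"travel":[0,0,0],"rot":[0,0,0],"gripper":1.5},
    {"travel":[0,0,0],"rot":[0,0,0],"gripper":1.5},
    {"travel":[0,0,0],"rot":[0,0,0],"gripper":1.5},
    {"travel":[0,0,0],"rot":[0,0,0],"gripper":1.5},
  ],
)

```text
time: 17.07
position: [0.5684, 0.2539, 0.0592]
eef_rot: [0.77, 0.638, 0.0, 0.0]
force: [0.4, -0.1, 1.7]
grip_width: 0.0241
grip_force: 30.0
```

```bash
python3 -c "
from h import *
from cell import r
go(r,.5503,-.2033,.187)"
```

```text
t 17.07 pos [0.5684 0.2539 0.0592] w 0.0241 gf 30.001391717232764 travel [-45.26   6.75 -12.79] rot [ 0.05 -0.02 -0.04]
```

Emit:
servo_tool(
  moves=[
    {"travel":[0,0,-0.5],"rot":[0,0,0],"gripper":1.5},
    {"travel":[0,0,-2.5],"rot":[0,0,0],"gripper":1.5},
    {"travel":[0,0,-6],"rot":[0,0,0],"gripper":1.5},
    {"travel":[0,0,-9.5],"rot":[0,0,0],"gripper":1.5},
    {"travel":[-0.5,0.1,-12.9],"rot":[0,0,0],"gripper":1.5},
  ],
)

```text
time: 17.48
position: [0.567, 0.2492, 0.1885]
eef_rot: [0.77, 0.638, -0.001, -0.001]
force: [1.5, -0.1, -1.7]
grip_width: 0.0241
grip_force: 30.0
```

Emit:
servo_tool(
  moves=[
    {"travel":[-2.5,0.4,0],"rot":[0,0,0],"gripper":1.5},
    {"travel":[-6,0.9,0],"rot":[0,0,0],"gripper":1.5},
    {"travel":[-10,1.5,0],"rot":[0,0,0],"gripper":1.5},
    {"travel":[-14,2.1,0],"rot":[0,0,0],"gripper":1.5},
    {"travel":[-18,2.7,0],"rot":[0,0,0],"gripper":1.5},
  ],
)

```text
time: 17.9
position: [0.5601, 0.0655, 0.1875]
eef_rot: [0.77, 0.638, -0.0, -0.0]
force: [0.6, -0.3, -1.4]
grip_width: 0.0236
grip_force: 30.0
```

Emit:
servo_tool(
  moves=[
    {"travel":[-4,0.6,0],"rot":[0,0,0],"gripper":1.5},
    {"travel":[-8,1.2,0],"rot":[0,0,0],"gripper":1.5},
    {"travel":[-12,1.8,0],"rot":[0,0,0],"gripper":1.5},
    {"travel":[-15,2.2,0],"rot":[0,0,0],"gripper":1.5},
    {"travel":[-18,2.7,0],"rot":[0,0,0],"gripper":1.5},
  ],
)

```text
time: 18.32
position: [0.553, -0.1169, 0.1876]
eef_rot: [0.771, 0.637, -0.0, -0.001]
force: [1.2, 0.0, -2.4]
grip_width: 0.0239
grip_force: 30.0
```

Emit:
servo_tool(
  moves=[
    {"travel":[-3,0.4,0],"rot":[0,0,0],"gripper":1.5},
    {"travel":[-5.5,0.8,0],"rot":[0,0,0],"gripper":1.5},
    {"travel":[-7.5,1.1,0],"rot":[0,0,0],"gripper":1.5},
    {"travel":[-8.5,1.2,0],"rot":[0,0,0],"gripper":1.5},
    {"travel":[-8.7,1.2,0],"rot":[0,0,0],"gripper":1.5},
  ],
)

```text
time: 18.73
position: [0.549, -0.2043, 0.1874]
eef_rot: [0.771, 0.637, -0.0, -0.0]
force: [0.2, -0.1, -2.5]
grip_width: 0.0236
grip_force: 30.0
```

Emit:
servo_tool(
  moves=[
    {"travel":[0,0,0],"rot":[0,0,0],"gripper":1.5},
    {"travel":[0,0,1],"rot":[0,0,0],"gripper":1.5},
    {"travel":[0,0,2],"rot":[0,0,0],"gripper":1.5},
    {"travel":[0,0,2.7],"rot":[0,0,0],"gripper":1.5},
    {"travel":[0,0,3],"rot":[0,0,0],"gripper":1.5},
  ],
)

```text
time: 19.15
position: [0.5485, -0.201, 0.1552]
eef_rot: [0.77, 0.638, -0.001, -0.002]
force: [-0.6, 0.2, -1.8]
grip_width: 0.0242
grip_force: 30.0
```

```bash
python3 -c "
from h import *
from cell import r
go(r,.5503,-.2033,.055)"
```

```text
t 19.15 pos [ 0.5485 -0.201   0.1552] w 0.0242 gf 29.995210468769073 travel [-0.2   0.25 10.02] rot [-0.2  -0.07  0.04]
```

Emit:
servo_tool(
  moves=[
    {"travel":[-0.1,0.1,1.5],"rot":[0,0,0],"gripper":1.5},
    {"travel":[-0.1,0.1,3.5],"rot":[0,0,0],"gripper":1.5},
    {"travel":[-0.1,0.1,5.7],"rot":[0,0,0],"gripper":1.5},
    {"travel":[-0.1,0.1,7],"rot":[0,0,0],"gripper":1.5},
    {"travel":[-0.1,0.1,7.5],"rot":[0,0,0],"gripper":1.5},
  ],
)

```text
time: 19.57
position: [0.5485, -0.2024, 0.0796]
eef_rot: [0.77, 0.638, -0.001, -0.002]
force: [-1.4, -0.1, -2.5]
grip_width: 0.0241
grip_force: 30.0
```

Emit:
servo_tool(
  moves=[
    {"travel":[0,0,0],"rot":[0,0,0],"gripper":1.5},
    {"travel":[0,0,0.5],"rot":[0,0,0],"gripper":1.5},
    {"travel":[0,0,1.1],"rot":[0,0,0],"gripper":1.5},
    {"travel":[0,0,1.7],"rot":[0,0,0],"gripper":1.5},
    {"travel":[0,0,2],"rot":[0,0,0],"gripper":1.5},
  ],
)

```text
time: 19.98
position: [0.5504, -0.2039, 0.0625]
eef_rot: [0.77, 0.638, 0.0, 0.0]
force: [-0.2, 0.7, -2.5]
grip_width: 0.0237
grip_force: 30.0
```

```bash
python3 -c "
from h import *
from cell import r
go(r,.5503,-.2033,.055)"
```

```text
t 19.98 pos [ 0.5504 -0.2039  0.0625] w 0.0237 gf 29.99527858570218 travel [ 0.06 -0.02  0.75] rot [ 0.01  0.   -0.04]
```

Emit:
servo_tool(
  moves=[
    {"travel":[0,0,0.2],"rot":[0,0,0],"gripper":1.5},
    {"travel":[0,0,0.4],"rot":[0,0,0],"gripper":1.5},
    {"travel":[0,0,0.6],"rot":[0,0,0],"gripper":1.5},
    {"travel":[0,0,0.7],"rot":[0,0,0],"gripper":1.5},
    {"travel":[0,0,0.7],"rot":[0,0,0],"gripper":1.5},
  ],
)

```text
time: 20.4
position: [0.5504, -0.2039, 0.0557]
eef_rot: [0.77, 0.638, -0.0, -0.0]
force: [0.7, 0.1, -2.8]
grip_width: 0.0241
grip_force: 30.0
```

Emit:
servo_tool(
  moves=[
    {"travel":[0,0,0.05],"rot":[0,0,0],"gripper":1.5},
    {"travel":[0,0,0.1],"rot":[0,0,0],"gripper":1.5},
    {"travel":[0,0,0.15],"rot":[0,0,0],"gripper":1.5},
    {"travel":[0,0,0.15],"rot":[0,0,0],"gripper":1.5},
    {"travel":[0,0,0.15],"rot":[0,0,0],"gripper":1.5},
  ],
)

```text
time: 20.82
position: [0.5511, -0.2041, 0.0551]
eef_rot: [0.77, 0.638, 0.0, 0.001]
force: [0.9, 0.7, 2.8]
grip_width: 0.0241
grip_force: 30.0
```

Contact. Release, rise and go to yellow.

Emit:
servo_tool(
  moves=[
    {"travel":[0,0,0],"rot":[0,0,0],"gripper":8.7},
    {"travel":[0,0,0],"rot":[0,0,0],"gripper":8.7},
    {"travel":[0,0,0],"rot":[0,0,0],"gripper":8.7},
    {"travel":[0,0,0],"rot":[0,0,0],"gripper":8.7},
    {"travel":[0,0,0],"rot":[0,0,0],"gripper":8.7},
  ],
)

```text
time: 21.23
position: [0.5502, -0.2038, 0.054]
eef_rot: [0.77, 0.638, -0.0, -0.0]
force: [0.8, 0.3, 0.7]
grip_width: 0.0497
grip_force: 0.0
```

Emit:
servo_tool(
  moves=[
    {"travel":[0,0,-0.5],"rot":[0,0,0],"gripper":8.7},
    {"travel":[0,0,-3],"rot":[0,0,0],"gripper":8.7},
    {"travel":[0,0,-6.5],"rot":[0,0,0],"gripper":8.7},
    {"travel":[0,0,-10],"rot":[0,0,0],"gripper":8.7},
    {"travel":[0,0,-13],"rot":[0,0,0],"gripper":8.7},
  ],
)

```text
time: 21.65
position: [0.5506, -0.204, 0.1869]
eef_rot: [0.77, 0.638, 0.0, 0.001]
force: [0.5, -0.9, 0.4]
grip_width: 0.0821
grip_force: 0.0
```

```bash
python3 -c "
from h import *
from cell import r
go(r,.578,.316,.187)"
```

```text
t 21.65 pos [ 0.5506 -0.204   0.1869] w 0.0821 gf 0.0 travel [51.6  -7.   -0.04] rot [ 0.07  0.02 -0.04]
```

Emit:
servo_tool(
  moves=[
    {"travel":[3,-0.4,0],"rot":[0,0,0],"gripper":8.7},
    {"travel":[7,-1,0],"rot":[0,0,0],"gripper":8.7},
    {"travel":[11,-1.5,0],"rot":[0,0,0],"gripper":8.7},
    {"travel":[15,-2,0],"rot":[0,0,0],"gripper":8.7},
    {"travel":[19,-2.6,0],"rot":[0,0,0],"gripper":8.7},
  ],
)

```text
time: 22.07
position: [0.5602, -0.0109, 0.1849]
eef_rot: [0.77, 0.638, 0.0, 0.0]
force: [1.5, -0.1, 0.4]
grip_width: 0.0868
grip_force: 0.0
```

Emit:
servo_tool(
  moves=[
    {"travel":[4,-0.5,0],"rot":[0,0,0],"gripper":8.7},
    {"travel":[8,-1,0],"rot":[0,0,0],"gripper":8.7},
    {"travel":[12,-1.6,0],"rot":[0,0,0],"gripper":8.7},
    {"travel":[16,-2.1,0],"rot":[0,0,0],"gripper":8.7},
    {"travel":[20,-2.7,0],"rot":[0,0,0],"gripper":8.7},
  ],
)

```text
time: 22.48
position: [0.5709, 0.1912, 0.1849]
eef_rot: [0.77, 0.638, 0.0, 0.0]
force: [-0.2, -0.0, -0.5]
grip_width: 0.0868
grip_force: 0.0
```

Emit:
servo_tool(
  moves=[
    {"travel":[4,-0.5,0],"rot":[0,0,0],"gripper":8.7},
    {"travel":[8,-1,0],"rot":[0,0,0],"gripper":8.7},
    {"travel":[11,-1.5,0],"rot":[0,0,0],"gripper":8.7},
    {"travel":[12.5,-1.7,0],"rot":[0,0,0],"gripper":8.7},
    {"travel":[12.6,-1.7,0],"rot":[0,0,0],"gripper":8.7},
  ],
)

```text
time: 22.9
position: [0.5771, 0.3192, 0.1842]
eef_rot: [0.769, 0.639, 0.0, -0.0]
force: [-1.0, -0.4, -0.1]
grip_width: 0.0865
grip_force: 0.0
```

Emit:
servo_tool(
  moves=[
    {"travel":[0,0,0],"rot":[0,0,0],"gripper":8.7},
    {"travel":[0,0,0],"rot":[0,0,0],"gripper":8.7},
    {"travel":[0,0,0],"rot":[0,0,0],"gripper":8.7},
    {"travel":[0,0,0],"rot":[0,0,0],"gripper":8.7},
    {"travel":[0,0,0],"rot":[0,0,0],"gripper":8.7},
  ],
)

```text
time: 23.32
position: [0.5782, 0.3148, 0.1846]
eef_rot: [0.771, 0.637, 0.0, 0.0]
force: [-0.1, -1.4, -0.7]
grip_width: 0.087
grip_force: 0.0
```

```bash
python3 -c "
from h import *
from cell import r
go(r,.578,.316,.059)
im=r.read_camera('wrist');cv2.imwrite('pics/w5.png',im[:,:,::-1])"
```

```text
t 23.32 pos [0.5782 0.3148 0.1846] w 0.087 gf 0.0 travel [ 0.11 -0.05 12.56] rot [ 0.01  0.   -0.14]
```

View pics/w5.png

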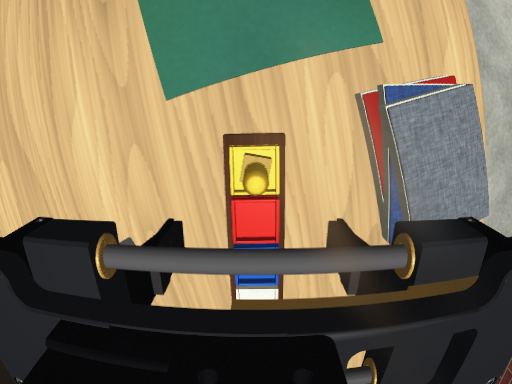

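The yellow knob is at (257,179), so it needs +0.2 cm.

Emit:
servo_tool(
  moves=[
    {"travel":[0.2,0,1.5],"rot":[0,0,0],"gripper":8.7},
    {"travel":[0.2,0,5],"rot":[0,0,0],"gripper":8.7},
    {"travel":[0.2,0,8.5],"rot":[0,0,0],"gripper":8.7},
    {"travel":[0.2,0,11.5],"rot":[0,0,0],"gripper":7},
    {"travel":[0.2,0,12.5],"rot":[0,0,0],"gripper":5},
  ],
)

```text
time: 23.78
position: [0.5746, 0.3161, 0.0536]
eef_rot: [0.77, 0.638, -0.004, -0.001]
force: [-0.7, -0.6, -1.7]
grip_width: 0.0798
grip_force: 0.0
```

Emit:
servo_tool(
  moves=[
    {"travel":[0,0,0],"rot":[0,0,0],"gripper":1.5},
    {"travel":[0,0,0],"rot":[0,0,0],"gripper":1.5},
    {"travel":[0,0,0],"rot":[0,0,0],"gripper":1.5},
    {"travel":[0,0,0],"rot":[0,0,0],"gripper":1.5},
    {"travel":[0,0,0],"rot":[0,0,0],"gripper":1.5},
  ],
)

```text
time: 24.2
position: [0.5798, 0.3187, 0.0619]
eef_rot: [0.77, 0.638, 0.002, 0.001]
force: [0.1, -0.2, 0.4]
grip_width: 0.0483
grip_force: 0.0
```

Emit:
servo_tool(
  moves=[
    {"travel":[0,0,0],"rot":[0,0,0],"gripper":1.5},
    {"travel":[0,0,0],"rot":[0,0,0],"gripper":1.5},
    {"travel":[0,0,0],"rot":[0,0,0],"gripper":1.5},
    {"travel":[0,0,0],"rot":[0,0,0],"gripper":1.5},
    {"travel":[0,0,0],"rot":[0,0,0],"gripper":1.5},
  ],
)

```text
time: 24.62
position: [0.5786, 0.3182, 0.0597]
eef_rot: [0.77, 0.638, 0.0, 0.0]
force: [0.0, 0.4, 0.9]
grip_width: 0.0235
grip_force: 30.0
```

```bash
python3 -c "
from h import *
from cell import r
go(r,.537,-.268,.187)"
```

```text
t 24.62 pos [0.5786 0.3182 0.0597] w 0.0235 gf 30.002111177891493 travel [-58.36   6.85 -12.74] rot [ 0.04 -0.02 -0.04]
```

Emit:
servo_tool(
  moves=[
    {"travel":[0,0,-0.5],"rot":[0,0,0],"gripper":1.5},
    {"travel":[0,0,-2.5],"rot":[0,0,0],"gripper":1.5},
    {"travel":[0,0,-6],"rot":[0,0,0],"gripper":1.5},
    {"travel":[0,0,-9.5],"rot":[0,0,0],"gripper":1.5},
    {"travel":[-0.5,0.1,-12.8],"rot":[0,0,0],"gripper":1.5},
  ],
)

```text
time: 25.03
position: [0.5772, 0.3134, 0.1881]
eef_rot: [0.77, 0.638, -0.001, -0.001]
force: [1.3, 0.2, -2.7]
grip_width: 0.0234
grip_force: 30.0
```

Emit:
servo_tool(
  moves=[
    {"travel":[-2.5,0.3,0],"rot":[0,0,0],"gripper":1.5},
    {"travel":[-6,0.7,0],"rot":[0,0,0],"gripper":1.5},
    {"travel":[-10,1.2,0],"rot":[0,0,0],"gripper":1.5},
    {"travel":[-14,1.6,0],"rot":[0,0,0],"gripper":1.5},
    {"travel":[-18,2.1,0],"rot":[0,0,0],"gripper":1.5},
  ],
)

```text
time: 25.45
position: [0.5641, 0.1309, 0.1868]
eef_rot: [0.77, 0.638, -0.001, -0.0]
force: [1.3, 0.2, -1.8]
grip_width: 0.0238
grip_force: 30.0
```

Emit:
servo_tool(
  moves=[
    {"travel":[-4,0.5,0],"rot":[0,0,0],"gripper":1.5},
    {"travel":[-8,0.9,0],"rot":[0,0,0],"gripper":1.5},
    {"travel":[-12,1.4,0],"rot":[0,0,0],"gripper":1.5},
    {"travel":[-16,1.9,0],"rot":[0,0,0],"gripper":1.5},
    {"travel":[-20,2.3,0],"rot":[0,0,0],"gripper":1.5},
  ],
)

```text
time: 25.87
position: [0.5497, -0.0702, 0.1871]
eef_rot: [0.77, 0.638, -0.0, -0.0]
force: [0.4, -0.5, -1.7]
grip_width: 0.0236
grip_force: 30.0
```

Emit:
servo_tool(
  moves=[
    {"travel":[-4,0.5,0],"rot":[0,0,0],"gripper":1.5},
    {"travel":[-8,0.9,0],"rot":[0,0,0],"gripper":1.5},
    {"travel":[-12,1.4,0],"rot":[0,0,0],"gripper":1.5},
    {"travel":[-15.5,1.8,0],"rot":[0,0,0],"gripper":1.5},
    {"travel":[-18,2.1,0],"rot":[0,0,0],"gripper":1.5},
  ],
)

```text
time: 26.28
position: [0.5365, -0.2524, 0.1869]
eef_rot: [0.771, 0.637, -0.001, -0.0]
force: [0.9, -0.4, -2.1]
grip_width: 0.0237
grip_force: 30.0
```

Emit:
servo_tool(
  moves=[
    {"travel":[-1,0.1,0],"rot":[0,0,0],"gripper":1.5},
    {"travel":[-1.7,0.2,0],"rot":[0,0,0],"gripper":1.5},
    {"travel":[-1.9,0.2,1],"rot":[0,0,0],"gripper":1.5},
    {"travel":[-1.9,0.2,2.3],"rot":[0,0,0],"gripper":1.5},
    {"travel":[-1.9,0.2,3],"rot":[0,0,0],"gripper":1.5},
  ],
)

```text
time: 26.7
position: [0.5354, -0.2662, 0.1545]
eef_rot: [0.77, 0.638, -0.0, -0.002]
force: [-1.3, 0.4, -2.9]
grip_width: 0.0239
grip_force: 30.0
```

```bash
python3 -c "
from h import *
from cell import r
go(r,.537,-.268,.055)"
```

```text
t 26.7 pos [ 0.5354 -0.2662  0.1545] w 0.0239 gf 29.991692695766687 travel [-0.16  0.22  9.95] rot [-0.17 -0.11  0.03]
```

Emit:
servo_tool(
  moves=[
    {"travel":[-0.1,0.1,1.5],"rot":[0,0,0],"gripper":1.5},
    {"travel":[-0.1,0.1,3.5],"rot":[0,0,0],"gripper":1.5},
    {"travel":[-0.1,0.1,5.7],"rot":[0,0,0],"gripper":1.5},
    {"travel":[-0.1,0.1,7],"rot":[0,0,0],"gripper":1.5},
    {"travel":[-0.1,0.1,7.5],"rot":[0,0,0],"gripper":1.5},
  ],
)

```text
time: 27.12
position: [0.5349, -0.2667, 0.0784]
eef_rot: [0.77, 0.638, -0.001, -0.003]
force: [-0.6, 0.8, -2.1]
grip_width: 0.0234
grip_force: 30.0
```

Emit:
servo_tool(
  moves=[
    {"travel":[0,0,0],"rot":[0,0,0],"gripper":1.5},
    {"travel":[0,0,0.5],"rot":[0,0,0],"gripper":1.5},
    {"travel":[0,0,1.1],"rot":[0,0,0],"gripper":1.5},
    {"travel":[0,0,1.6],"rot":[0,0,0],"gripper":1.5},
    {"travel":[0,0,1.8],"rot":[0,0,0],"gripper":1.5},
  ],
)

```text
time: 27.53
position: [0.5369, -0.2695, 0.064]
eef_rot: [0.77, 0.638, 0.0, -0.0]
force: [0.2, 0.1, -2.4]
grip_width: 0.0241
grip_force: 30.0
```

```bash
python3 -c "
from h import *
from cell import r
go(r,.537,-.268,.055)"
```

```text
t 27.53 pos [ 0.5369 -0.2695  0.064 ] w 0.0241 gf 29.99219690915197 travel [ 0.15 -0.02  0.9 ] rot [-0.   -0.   -0.04]
```

Emit:
servo_tool(
  moves=[
    {"travel":[0.1,0,0.2],"rot":[0,0,0],"gripper":1.5},
    {"travel":[0.1,0,0.4],"rot":[0,0,0],"gripper":1.5},
    {"travel":[0.1,0,0.6],"rot":[0,0,0],"gripper":1.5},
    {"travel":[0.1,0,0.75],"rot":[0,0,0],"gripper":1.5},
    {"travel":[0.1,0,0.8],"rot":[0,0,0],"gripper":1.5},
  ],
)

```text
time: 27.95
position: [0.5371, -0.2685, 0.0561]
eef_rot: [0.77, 0.638, -0.0, -0.0]
force: [0.4, 1.3, -2.4]
grip_width: 0.0238
grip_force: 30.0
```

Emit:
servo_tool(
  moves=[
    {"travel":[0,0,0.05],"rot":[0,0,0],"gripper":1.5},
    {"travel":[0,0,0.1],"rot":[0,0,0],"gripper":1.5},
    {"travel":[0,0,0.15],"rot":[0,0,0],"gripper":1.5},
    {"travel":[0,0,0.15],"rot":[0,0,0],"gripper":1.5},
    {"travel":[0,0,0.15],"rot":[0,0,0],"gripper":1.5},
  ],
)

```text
time: 28.37
position: [0.5377, -0.2688, 0.0556]
eef_rot: [0.77, 0.638, 0.0, 0.001]
force: [-0.9, 0.5, 2.6]
grip_width: 0.0242
grip_force: 30.0
```

Contact. Release, rise, move aside to the left and take a final look.

Emit:
servo_tool(
  moves=[
    {"travel":[0,0,0],"rot":[0,0,0],"gripper":8.7},
    {"travel":[0,0,0],"rot":[0,0,0],"gripper":8.7},
    {"travel":[0,0,0],"rot":[0,0,0],"gripper":8.7},
    {"travel":[0,0,0],"rot":[0,0,0],"gripper":8.7},
    {"travel":[0,0,0],"rot":[0,0,0],"gripper":8.7},
  ],
)

```text
time: 28.78
position: [0.537, -0.2685, 0.0546]
eef_rot: [0.77, 0.638, -0.0, -0.0]
force: [0.3, 0.2, -0.3]
grip_width: 0.0496
grip_force: 0.0
```

Emit:
servo_tool(
  moves=[
    {"travel":[0,0,-0.5],"rot":[0,0,0],"gripper":8.7},
    {"travel":[0,0,-3],"rot":[0,0,0],"gripper":8.7},
    {"travel":[0,0,-6.5],"rot":[0,0,0],"gripper":8.7},
    {"travel":[0,0,-10],"rot":[0,0,0],"gripper":8.7},
    {"travel":[0,0,-13],"rot":[0,0,0],"gripper":8.7},
  ],
)

```text
time: 29.2
position: [0.5373, -0.2687, 0.1874]
eef_rot: [0.77, 0.638, 0.0, 0.001]
force: [0.3, -0.7, 0.4]
grip_width: 0.0816
grip_force: 0.0
```

Emit:
servo_tool(
  moves=[
    {"travel":[-3,0,0],"rot":[0,0,0],"gripper":8.7},
    {"travel":[-6,0,0],"rot":[0,0,0],"gripper":8.7},
    {"travel":[-9,0,0],"rot":[0,0,0],"gripper":8.7},
    {"travel":[-11,0,0],"rot":[0,0,0],"gripper":8.7},
    {"travel":[-12,0,0],"rot":[0,0,0],"gripper":8.7},
  ],
)

```text
time: 29.62
position: [0.5139, -0.3891, 0.1852]
eef_rot: [0.771, 0.637, -0.0, 0.0]
force: [0.1, -0.4, 0.0]
grip_width: 0.0869
grip_force: 0.0
```

```bash
python3 -c "
from h import *
from cell import r
import pickle
go(r,.537,-.268,.055)
a=r.read_camera('wrist');b=r.read_camera('scene')
cv2.imwrite('pics/end.png',np.hstack([a[60:330,130:390],b[130:310,100:340].repeat(1,0)[:180]] if 0 else [cv2.resize(a,(400,300)),cv2.resize(b,(400,300))])[:,:,::-1])"
```

```text
t 29.62 pos [ 0.5139 -0.3891  0.1852] w 0.0869 gf 0.0 travel [12.34 -0.02 13.01] rot [ 0.01  0.06 -0.16]
```

View pics/end.png

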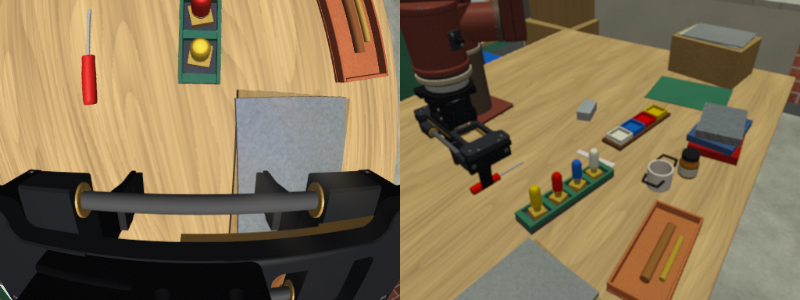

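All four stand upright in their pockets in the order white, blue, red, yellow, with the gripper clear of everything. Handing in.

```bash
python3 -c "
from cell import r
print(r.close_job())"
```

```text
the job is handed in; nothing more can be done
None
```

I moved all four stamps into the green stand in mirrored order (left to right: white, blue, red, yellow) and handed the job in at about 30 s; all stood upright in the last picture, and the judge gave no verdict.

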